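# Set the row counter

## Robot

A 7-joint arm with a two-finger parallel gripper is mounted at the origin on a cart in front of the work surface, level with it; the furniture and walls round the work are solid. World frame = base frame: x ahead of the robot, y to its left, z up, the work surface at z = 0. Lengths are in m, angles in rad, forces in N, time in s.
With the tool pointing down it reaches from about 0.425 to 0.925 m from the base axis. Payload 6.8 kg.
Tool frame: the origin (TCP) lies on the front face of the gripper's body, between the roots of the fingers; the fingertips stand 73 mm ahead of it and the grasp point (between the pads) lies 54 mm ahead of it (bot.finger_overhang is the z of the fingertips in the tool frame, in m); z points along the fingers, y is the line along which they close (so a half turn about z gives the same grasp; the last joint's range is limited). The gripper opens to 85 mm and grips with 20 to 120 N. Pads are 22 mm wide; open, the fingers measure 114 mm over their backs; the gripper's body (76 mm by 85 mm) begins 54 mm behind the grasp point. The pads swing forward as they close: fully open they stand 13 mm farther back than shut.
Start: joints at [1.048, 0.477, 0.022, 1.555, -0.011, 1.109, -0.083], TCP at [0.272, -0.618, 0.304] pointing down, gripper open.
Joint ranges: [-2.96, 2.96], [-0.34, 2.1], [-1.41, 1.46], [0.24, 2.44], [-1.37, 4.51], [0.17, 1.92], [-2.96, 2.96]. Speed limits (rad/s): [2.39, 2.39, 3.14, 3.14, 3.14, 3.14, 3.14].

## Interface

Orientations are given as a unit quaternion [w, x, y, z].
In Python, from station import bot gives the robot as it stands.
- The arm moves only by the tool servo_tool, never from a script. Its argument "motion" is one flat list of numbers, 7 for each row, row after row: the shift along the tool's x, y, z as a fraction of full scale, then the turn, a rotation vector about the tool's x, y, z as a fraction of full scale, then the closure, from 0 (fully open) to 1 (shut). In form: [tx, ty, tz, ax, ay, az, gripper, tx, ty, tz, ax, ay, az, gripper, ...]. A call has 1 to 5 rows; each row shifts and turns the commanded pose from where the row before left it, along the tool's axes as they then stand; what a row does not reach is not made up. Full scale, the value 1, is 0.02 m for a shift and 0.15 rad for a turn. A row lasts 1/8 s, in which the tool goes at most 62.5 mm and 10.7 degrees, less where a joint would pass 70% of its speed; a pose out of reach is approached as far as the arm can. A call with a number of a shift or a turn outside -1 to 1 is refused whole. A call with a gripper value outside its range is refused whole. The fingers move at their own pace and stop on an object; "grip_force" is the grip in N (left out, the last holds). Time passes only in rows, so rows that do not move let the fingers close. It gives the time, the measured TCP pose, the force, the opening and the grip force at its end, in the units of the state.
- bot.get_obs(): the state, without advancing time (a new reading comes with each control period).
- bot.read_camera(name): name is "scene" or "top" or "wrist"; returns the picture (480x640x3 uint8, red, green, blue); there is no depth.
- bot.get_calibration(name): a dict with "mtx" (3x3 intrinsics, pixels), "rvec" (rotation vector, rad) and "tvec" (3), from world to camera coordinates, as OpenCV has them. Camera axes: x right, y down, z forward; pixel columns grow to the right and rows downward; lengths in m; the calibration is good to about 2 mm. A picture is of the moment at which its call begins: read the wrist's pose just before it. get_calibration takes no time and is no camera call; for the wrist camera it gives the pose at the moment of the call.
- bot.hand_in(): hands the job in; it is judged then, once.
Trained networks look in the newest picture that a camera, given by its name, has taken for a name from the list of things; names that differ only in an ending like _2 or _b are one class to them, and where a whole thing is asked for, a point or a joint stands for the part that bears it (a point fixed in the world has none). Each returns a list of dicts, best first, with "p" (0 to 1); they miss things now and then, are a little off and sometimes report something else, mostly with a low value. They report only what shows in the picture. A call takes as long as a camera call. They do not tell look-alikes from the thing itself.
- bot.boxes_of(camera, name): "uv" ([column, row] in pixels, amid what is visible of it).
The state is a dict: "t": time; "q": joint angles; "joint_vel": joint speeds; "joint_torque": joint torques, N m; "eef_pos": TCP position; "tool_rot": TCP orientation; "contact_force": force on the tool from outside, world axes, zero at the start; "torque": the same for the moment, N m; "gripper_width": opening from 0.0 (shut) to 1.0 (fully open); "grasp_force": force on a finger pad.
Only numpy, scipy, OpenCV 4.12 (cv2) and the standard library are available. Lean on these libraries where they do the work, as an engineer would, in place of code of your own. Each camera call takes 0.05 s, during which the arm holds its last target. There are 200 camera calls.

## Task

Set the two-wheel row counter on the table to 24: roll the left thumbwheel until its tab stands at the two-stud mark, and the right thumbwheel until its tab stands at the four-stud mark. The marks beside each wheel run from one stud (nearest the robot) to five studs (farthest). Do not knock over or push away the white thread spool standing beside the counter.

Things in the scene. Friction and masses are not known exactly. Their poses are not given: they have to be found in the camera images.
- counter: row counter, fixed: base plate 124 x 164 x 8 mm; origin under its centre on the table, x away from the robot, y left along the axle (36 mm up), z up. From +y to -y: cheek, scale drum, left wheel, scale drum, right wheel, cheek, all under 67 mm high; only the tabs rise higher, to 110. Each light scale (40 wide) serves the wheel on its right: 5 rows of 1 to 5 dark studs, 24 deg apart, 3 on top.
- wheel_left (a joint): Left wheel: wooden drum, radius 25, width 27, with one radial thumb tab 10 thick, 26 wide, end 74 mm from the axle; centre at counter (0, +11, 36) mm. Value = lean of the tab: 0 upright, + away from the robot (counter +x), stops +-0.91. Numbers 1 to 5: -0.838, -0.419, 0, 0.419, 0.838. No clicks; turns stiffly (0.07 N m, about 2 N on the tab), stays where left. Starts at 0.1 to 0.6.
- wheel_right (a joint): Right wheel: wooden drum, radius 25, width 27, with one radial thumb tab 10 thick, 26 wide, end 74 mm from the axle; centre at counter (0, -60, 36) mm. Value = lean of the tab: 0 upright, + away from the robot (counter +x), stops +-0.91. Numbers 1 to 5: -0.838, -0.419, 0, 0.419, 0.838. No clicks; turns stiffly (0.07 N m, about 2 N on the tab), stays where left. Starts at -0.6 to -0.1.
- spool: white thread spool, 35 mm in diameter and 58 mm tall, standing loose on the table to the left of the counter, its axis 150 to 190 mm from the counter's centre; a bystander. Origin: centre of its underside; z along its axis.
Things that resemble listed ones, but are neither listed nor needed, are in the scene too. Leave any pink look-alike of the counter alone.

How it is judged:
At the end, for the whole second after the job is handed in: The left wheel's tab stands at number 2 (-0.419 rad) and the right wheel's at number 4 (+0.419 rad), each within 0.18 rad (10 degrees) and at rest; the white spool stands upright, within 30 mm of where it was (value of joint wheel_left between -0.599 and -0.239 rad and velocity of joint wheel_left between -0.05 and 0.05 rad/s and value of joint wheel_right between 0.239 and 0.599 rad and velocity of joint wheel_right between -0.05 and 0.05 rad/s and angle between spool's own z axis and vertical below 0.2 rad and distance of spool from where it was at the start of the episode below 0.03 m); the robot touches nothing.
It fails at once if the white thread spool is knocked over or pushed more than 30 mm (angle between spool's own z axis and vertical above 0.5 rad or distance of spool from where it was at the start of the episode above 0.03 m).
It also fails if it takes over 32 s, if anything falls off the work surface, if the arm or the gripper's body presses on something with over 40 N, if the wrist force passes 120 N, or if a joint passes its speed limit or range.

## Working session

There is one attempt and no reset: what is moved stays moved. The work goes in short steps, Python scripts to look and compute and a tool call to move; the robot and the scene stay as the last step left them, time stands still between calls to the robot, and variables do not carry over. Pictures are saved under pics/ and viewed, at most 10 in all, crops included, and the job is handed in when it is done.

Besides the shell and the picture viewer there is one more tool, called after "Request:" in YAML: its name, and indented under it one key for each argument. servo_tool: Moves the arm, as the interface text tells. Shift numbers are shares of 0.02 m and turn numbers shares of 0.15 rad, none past 1 either way. Its arguments: {"type":"object","properties":{"motion":{"type":"array","items":{"type":"number","minimum":-1,"maximum":1}},"grip_force":{"type":"number"}},"required":["motion"]}

```bash
mkdir -p pics; ls; python3 - <<'E'
from station import bot
import cv2, numpy as np
o=bot.get_obs(); print(o['t'],o['eef_pos'],o['tool_rot'],o['contact_force'])
ims=[]
for c in('scene','top'):
    im=bot.read_camera(c); cv2.imwrite(f'pics/{c}0.png',im[:,:,::-1]); 
    for n in('counter','wheel_left','wheel_right','spool'):
        print(c,n,[(np.round(d['uv']).tolist(),round(d['p'],2)) for d in bot.boxes_of(c,n)])
    k=bot.get_calibration(c); R=cv2.Rodrigues(k['rvec'])[0]; print(c,(-R.T@k['tvec'].ravel()).round(3),k['mtx'][0,0],R.round(2).tolist())
print(bot.get_obs()['t'])
E
```

```text
pics
0.0 [ 0.27182514 -0.61734351  0.30292326] [-8.78675334e-04  9.78572066e-01  2.05902588e-01 -2.50819672e-04] [-0.82175281 -0.34708565 -0.61837637]
scene counter [([300.0, 286.0], 0.89)]
scene wheel_left [([295.0, 262.0], 0.97), ([366.0, 188.0], 0.59)]
scene wheel_right [([325.0, 242.0], 0.9)]
scene spool [([355.0, 241.0], 0.87)]
scene [0.149 0.77  0.398] 504.27785657578113 [[-0.86, -0.52, -0.0], [-0.21, 0.36, -0.91], [0.47, -0.78, -0.41]]
top counter [([455.0, 216.0], 0.95), ([256.0, 241.0], 0.56)]
top wheel_left [([246.0, 234.0], 0.85), ([458.0, 206.0], 0.74)]
top wheel_right [([502.0, 213.0], 0.9), ([292.0, 244.0], 0.61)]
top spool [([358.0, 246.0], 0.81)]
top [0.462 0.128 0.888] 544.1813595845788 [[-0.01, -1.0, 0.0], [-1.0, 0.01, -0.07], [0.07, -0.0, -1.0]]
0.5
```

View pics/scene0.png

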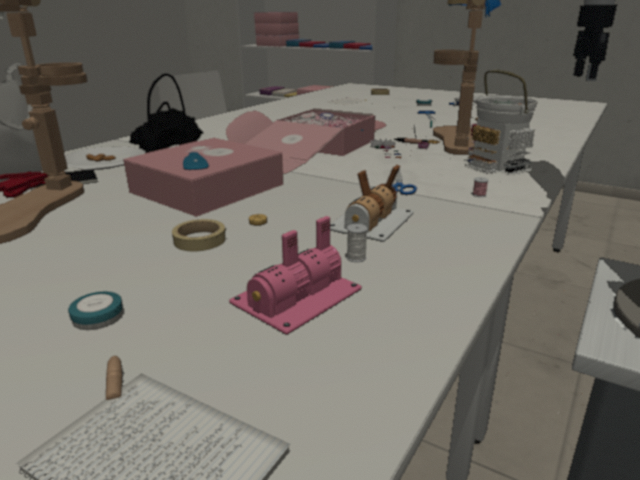

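View pics/top0.png

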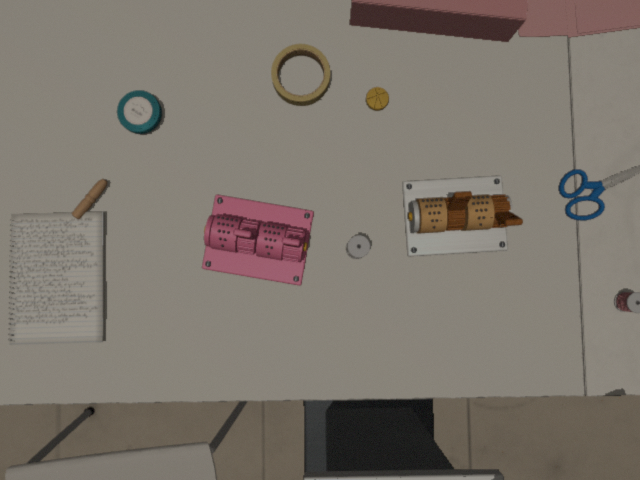

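The top view shows two counters: a wooden one on a white plate at (455,216), and a pink look-alike at (256,241). The wooden one fits, because the task says to leave the pink one alone. The white spool is at (358,246), to its left. I'll confirm this in one enlarged crop.

```bash
python3 - <<'E'
import cv2,numpy as np
a=cv2.imread('pics/top0.png')[165:265,390:530]; a=cv2.resize(a,None,fx=5,fy=5,interpolation=cv2.INTER_CUBIC)
b=cv2.imread('pics/scene0.png')[155:245,325:420]; b=cv2.resize(b,None,fx=6,fy=6,interpolation=cv2.INTER_CUBIC)
cv2.imwrite('pics/ct.png',a);cv2.imwrite('pics/cs.png',b)
E
```

```text
(no output)
```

View pics/ct.png

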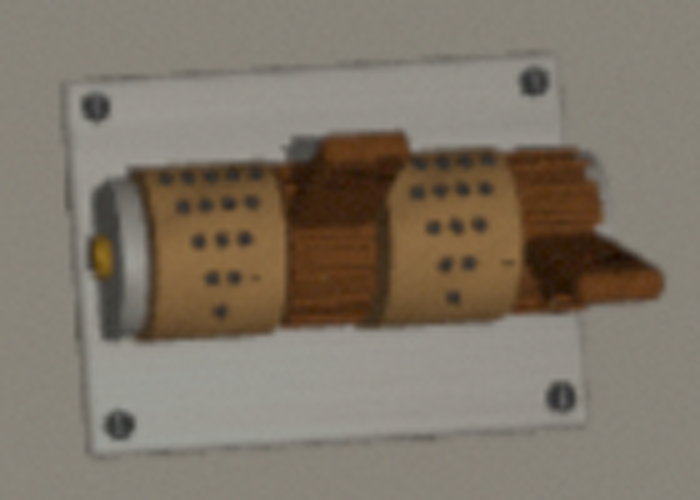

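View pics/cs.png

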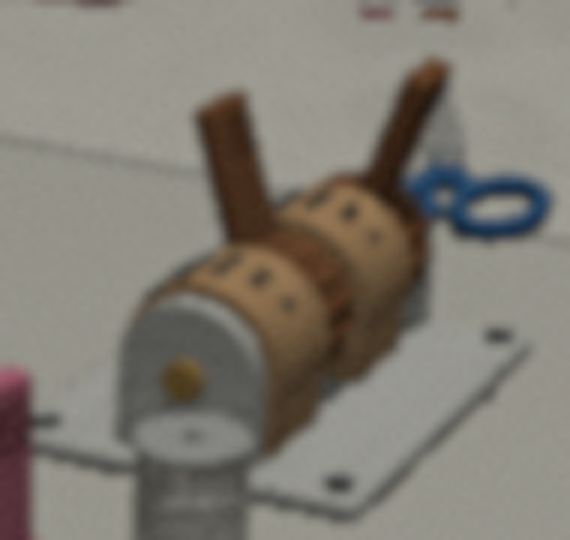

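The crop confirms the white-plated wooden counter with brown tabs. Its plate corners in the crop are about (65,82), (558,52), (588,425) and (92,452). The left tab leans away from the robot and the right tab leans toward it. Next I'll work out the pose and leans.

```bash
cat > h.py <<'E'
from station import bot
import cv2,numpy as np
from scipy.optimize import least_squares
from scipy.spatial.transform import Rotation as Ro
def plane(c,uv,z):
    k=bot.get_calibration(c);R=cv2.Rodrigues(k['rvec'])[0];C=-R.T@np.ravel(k['tvec'])
    d=R.T@np.linalg.solve(k['mtx'],[*uv,1]);return C+d*(z-C[2])/d[2]
def proj(c,P):
    k=bot.get_calibration(c);return cv2.projectPoints(np.float64(P).reshape(-1,1,3),k['rvec'],k['tvec'],k['mtx'],None)[0][:,0]
def tab(o,yaw,y,th,w=0,r=.074): # tab end centre
    v=np.array([r*np.sin(th),y+w,.036+r*np.cos(th)]);return Ro.from_euler('z',yaw).apply(v)+[o[0],o[1],0]
E
python3 - <<'E'
from h import *
cr=np.array([[65,82],[558,52],[588,425],[92,452]])/5+[390,165]
L=np.array([[.062,.082],[.062,-.082],[-.062,-.082],[-.062,.082]])
W=np.array([plane('top',p,.008)[:2] for p in cr])
f=lambda p:((L@np.array([[np.cos(p[2]),np.sin(p[2])],[-np.sin(p[2]),np.cos(p[2])]])+p[:2])-W).ravel()
s=least_squares(f,[.5,-.1,0]);print(s.x,s.fun.round(4))
o,y=s.x[:2],s.x[2]
tl=np.array([[363,146]])/5+[390,165]; tr=np.array([[622,280]])/5+[390,165]
sl=np.array([222,100])/6+[325,155]; sr=np.array([434,68])/6+[325,155]
for n,yy,t,sc in(('L',.011,tl,sl),('R',-.06,tr,sr)):
    print(n,[np.round(least_squares(lambda q:(proj(c,tab(o,y,yy,q[0]))-u).ravel(),[0]).x,3) for c,u in(('top',t),('scene',sc))], [least_squares(lambda q:(proj(c,tab(o,y,yy,q[0]))-u).ravel(),[0]).fun.round(1) for c,u in(('top',t),('scene',sc))])
print('spool',plane('top',bot.boxes_of('top','spool')[0]['uv'],.058))
T=bot.get_obs();R=Ro.from_quat(T['tool_rot'],scalar_first=True).as_matrix();print(R.round(3),'tool x yaw',np.arctan2(R[1,0],R[0,0]),bot.finger_overhang)
for n,yy,dx in(('Lstart',.011,.06),('Lend',.011,-.0023),('Rstart',-.06,-.06),('Rend',-.06,.0023)):
    P=Ro.from_euler('z',y).apply([dx,yy,0])+[*o,.078+bot.finger_overhang];print(n,P.round(4),'tool delta from now',(R.T@(P-T['eef_pos'])).round(4))
E
```

```text
[ 0.56305084 -0.09247596  0.04604409] [ 0.0013  0.0011  0.0008 -0.001  -0.0007 -0.0014 -0.0014  0.0013]
L [array([0.275]), array([0.264])] [array([ 0.9, -0.1]), array([-0.1, -0.7])]
R [array([-0.32]), array([-0.375])] [array([0.1, 0. ]), array([ 0. , -0.1])]
spool [0.51140759 0.06964448 0.058     ]
[[ 0.915  0.403  0.   ]
 [ 0.403 -0.915 -0.   ]
 [ 0.     0.    -1.   ]] tool x yaw 0.4147624121930545 0.0726
Lstart [ 0.6225 -0.0787  0.1506] tool delta from now [ 0.5379 -0.3521  0.1533]
Lend [ 0.5602 -0.0816  0.1506] tool delta from now [ 0.4798 -0.3746  0.1533]
Rstart [ 0.5059 -0.1552  0.1506] tool delta from now [ 0.4004 -0.3291  0.1533]
Rend [ 0.5681 -0.1523  0.1506] tool delta from now [ 0.4585 -0.3067  0.1533]
```

```bash
python3 - <<'E'
from h import *
for u in((455,140),(500,165),(480,190)): print(plane('scene',u,0).round(3))
E
```

```text
[ 0.638 -0.861  0.   ]
[ 0.438 -0.641  0.   ]
[ 0.427 -0.402  0.   ]
```

Request:
servo_tool:
  motion: [0,0,0,0,0,0.82,1,0,0,0,0,0,0.82,1,0,0,0,0,0,0.82,1,0,0,0,0,0,0,1]

```text
t: 1.05
eef_pos: [0.2722, -0.6177, 0.3039]
tool_rot: [0.0, 1.0, 0.024, -0.0]
contact_force: [-0.8, -0.8, 0.3]
gripper_width: 0.146
grasp_force: 0.0
```

Request:
servo_tool:
  motion: [0,-1,0,0,0,0,1,0,-1,0,0,0,0,1,0,-1,0,0,0,0,1,0,-1,0,0,0,0,1,0,-1,0,0,0,0,1]

```text
t: 1.68
eef_pos: [0.2674, -0.5173, 0.304]
tool_rot: [0.0, 1.0, 0.024, 0.0]
contact_force: [-0.8, 0.1, -0.0]
gripper_width: 0.004
grasp_force: 0.0
```

Request:
servo_tool:
  motion: [0,-1,0,0,0,0,1,0,-1,0,0,0,0,1,0,-1,0,0,0,0,1,0.5,-1,0,0,0,0,1,0.5,-1,0,0,0,0,1]

```text
t: 2.3
eef_pos: [0.283, -0.4165, 0.3042]
tool_rot: [0.0, 1.0, 0.024, 0.0]
contact_force: [0.9, -0.4, -0.8]
gripper_width: 0.003
grasp_force: 0.0
```

Request:
servo_tool:
  motion: [1,-1,0,0,0,0,1,1,-1,0,0,0,0,1,1,-1,0,0,0,0,1,1,-1,0,0,0,0,1,1,-1,0,0,0,0,1]

```text
t: 2.92
eef_pos: [0.3788, -0.3119, 0.3042]
tool_rot: [0.0, 1.0, 0.024, 0.0]
contact_force: [-0.2, 0.3, -0.0]
gripper_width: 0.002
grasp_force: 0.0
```

Request:
servo_tool:
  motion: [1,-1,0,0,0,0,1,1,-1,0,0,0,0,1,1,-1,0,0,0,0,1,1,-1,0,0,0,0,1,0.8,-1,0,0,0,0,1]

```text
t: 3.55
eef_pos: [0.4703, -0.2076, 0.3041]
tool_rot: [0.0, 1.0, 0.025, 0.0]
contact_force: [-0.2, 1.1, -0.9]
gripper_width: -0.003
grasp_force: 0.0
```

Request:
servo_tool:
  motion: [0.64,-0.85,0,0,0,0,1,0.64,-0.85,0,0,0,0,1,0.64,-0.85,0,0,0,0,1,0,0,1,0,0,0,1,0,0,1,0,0,0,1]

```text
t: 4.18
eef_pos: [0.5059, -0.1554, 0.2638]
tool_rot: [0.0, 1.0, 0.025, 0.001]
contact_force: [0.1, 0.6, -0.4]
gripper_width: -0.0
grasp_force: 0.0
```

Request:
servo_tool:
  motion: [0,0,1,0,0,0,1,0,0,1,0,0,0,1,0,0,1,0,0,0,1,0,0,1,0,0,0,1,0,0,0.8,0,0,0,1]

```text
t: 4.8
eef_pos: [0.5055, -0.1556, 0.1672]
tool_rot: [-0.0, 1.0, 0.024, 0.0]
contact_force: [-0.3, 0.2, 0.4]
gripper_width: 0.001
grasp_force: 0.0
```

Request:
servo_tool:
  motion: [0,0,0.85,0,0,0,1,0,0,0,0,0,0,1]

```text
t: 5.05
eef_pos: [0.5048, -0.1554, 0.1497]
tool_rot: [-0.0, 1.0, 0.023, -0.001]
contact_force: [1.1, -0.0, -0.9]
gripper_width: -0.004
grasp_force: 0.0
```

Request:
servo_tool:
  motion: [0.5,0,0,0,0,0,1,0.5,0,0,0,0,0,1,0.5,0,0,0,0,0,1,0.4,0,0,0,0,0,1,0.3,0,0,0,0,0,1]

```text
t: 5.68
eef_pos: [0.5501, -0.1535, 0.1509]
tool_rot: [0.0, 1.0, 0.023, 0.0]
contact_force: [-2.3, -0.4, 0.3]
gripper_width: -0.003
grasp_force: 0.6
```

Request:
servo_tool:
  motion: [0.3,0,0,0,0,0,1,0.3,0,0,0,0,0,1,0.2,0,0,0,0,0,1,0.15,0,0,0,0,0,1,0,0,0,0,0,0,1]

```text
t: 6.3
eef_pos: [0.5688, -0.1527, 0.1509]
tool_rot: [-0.0, 1.0, 0.023, 0.0]
contact_force: [-0.6, -0.3, 0.3]
gripper_width: 0.001
grasp_force: 0.2
```

Request:
servo_tool:
  motion: [-1,0,0,0,0,0,1,0,0,-1,0,0,0,1,0,0,-1,0,0,0,1,0,0,-1,0,0,0,1,0,0,0,0,0,0,1]

```text
t: 6.92
eef_pos: [0.5498, -0.1539, 0.2127]
tool_rot: [0.0, 1.0, 0.023, 0.002]
contact_force: [0.5, -0.3, -1.2]
gripper_width: -0.003
grasp_force: 0.0
```

Request:
servo_tool:
  motion: [0.97,-0.88,0,0,0,0,1,0.97,-0.88,0,0,0,0,1,0.97,-0.88,0,0,0,0,1,0.97,-0.88,0,0,0,0,1,0,0,0,0,0,0,1]

```text
t: 7.55
eef_pos: [0.6245, -0.0763, 0.2104]
tool_rot: [-0.001, 1.0, 0.025, 0.0]
contact_force: [1.1, -0.5, 0.4]
gripper_width: -0.0
grasp_force: 0.0
```

```bash
python3 - <<'E'
from h import *
a=bot.read_camera('top')[:,:,::-1];b=bot.read_camera('scene')[:,:,::-1]
A=cv2.resize(a[165:265,390:530],None,fx=4,fy=4);B=cv2.resize(b[155:255,325:420],(380,400))
cv2.imwrite('pics/m1.png',np.hstack([A[:400,:400],B]));print(bot.get_obs()['eef_pos'])
E
```

```text
[ 0.62281065 -0.0793513   0.21034524]
```

View pics/m1.png

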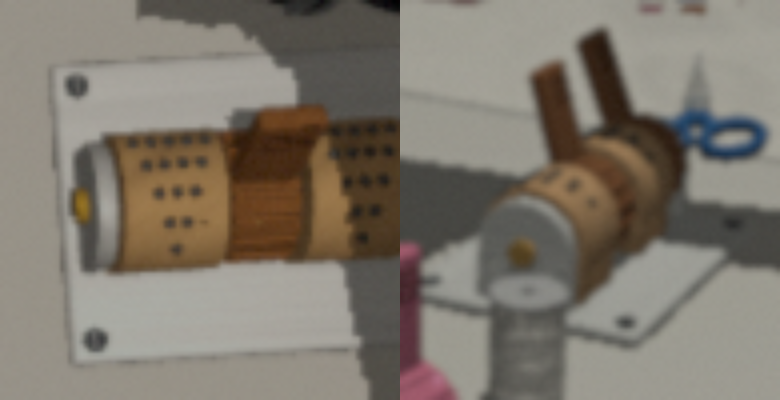

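The right tab now leans away, with its tip at about (594,35) in the scene crop. The left tab is unchanged, and the fingers are beyond it. Now the left push.

Request:
servo_tool:
  motion: [0,0,1,0,0,0,1,0,0,1,0,0,0,1,0,0,1,0,0,0,1,0,0,0,0,0,0,1]

```text
t: 8.15
eef_pos: [0.6212, -0.0799, 0.1482]
tool_rot: [-0.0, 1.0, 0.023, -0.002]
contact_force: [-0.2, -0.1, 0.6]
gripper_width: -0.005
grasp_force: 0.0
```

Request:
servo_tool:
  motion: [-0.5,0,0,0,0,0,1,-0.5,0,0,0,0,0,1,-0.5,0,0,0,0,0,1,-0.4,0,0,0,0,0,1,-0.3,0,0,0,0,0,1]

```text
t: 8.78
eef_pos: [0.5786, -0.0818, 0.1514]
tool_rot: [0.0, 1.0, 0.023, 0.0]
contact_force: [2.1, 0.8, 0.9]
gripper_width: 0.0
grasp_force: 0.9
```

```bash
python3 - <<'E'
from h import *
u=[373.5,163.7]
s=least_squares(lambda q:(proj('scene',tab([.563,-.0925],.046,-.06,q[0]))-u).ravel(),[0]);print(s.x,s.fun,bot.get_obs()['eef_pos'])
E
```

```text
[0.36267514] [-0.26862565 -1.05654857] [ 0.57855927 -0.08184741  0.15136187]
```

Request:
servo_tool:
  motion: [-0.3,0,0,0,0,0,1,-0.3,0,0,0,0,0,1,-0.2,0,0,0,0,0,1,-0.15,0,0,0,0,0,1,-0.05,0,0,0,0,0,1]

```text
t: 9.4
eef_pos: [0.5587, -0.0826, 0.1508]
tool_rot: [-0.0, 1.0, 0.023, -0.0]
contact_force: [2.0, 0.5, -1.6]
gripper_width: -0.002
grasp_force: 0.7
```

Request:
servo_tool:
  motion: [0.8,0,0,0,0,0,1,0.2,0,-1,0,0,0,1,0,0,-1,0,0,0,1,0,0,-1,0,0,0,1,0,0,-1,0,0,0,1]

```text
t: 10.02
eef_pos: [0.5796, -0.0817, 0.2315]
tool_rot: [-0.0, 1.0, 0.023, -0.0]
contact_force: [-0.8, 0.8, 0.1]
gripper_width: 0.005
grasp_force: 0.0
```

Request:
servo_tool:
  motion: [1,0,-1,0,0,0,1,1,0,-1,0,0,0,1,1,0,-1,0,0,0,1,1,0,0,0,0,0,1,0,0,0,0,0,0,1]

```text
t: 10.65
eef_pos: [0.6602, -0.0776, 0.2906]
tool_rot: [-0.0, 1.0, 0.023, 0.0]
contact_force: [-0.1, 0.5, -0.9]
gripper_width: -0.003
grasp_force: 0.0
```

```bash
python3 - <<'E'
from h import *
a=bot.read_camera('top')[:,:,::-1];b=bot.read_camera('scene')[:,:,::-1]
A=cv2.resize(a[165:265,390:530],None,fx=4,fy=4);B=cv2.resize(b[155:255,325:420],(380,400))
cv2.imwrite('pics/m2.png',np.hstack([A[:400,:400],B]))
d=bot.boxes_of('top','spool');print(d and plane('top',d[0]['uv'],.058),bot.get_obs()['eef_pos'])
E
```

```text
[ 0.56111172 -0.08210098  0.058     ] [ 0.65820898 -0.0781366   0.29025312]
```

View pics/m2.png

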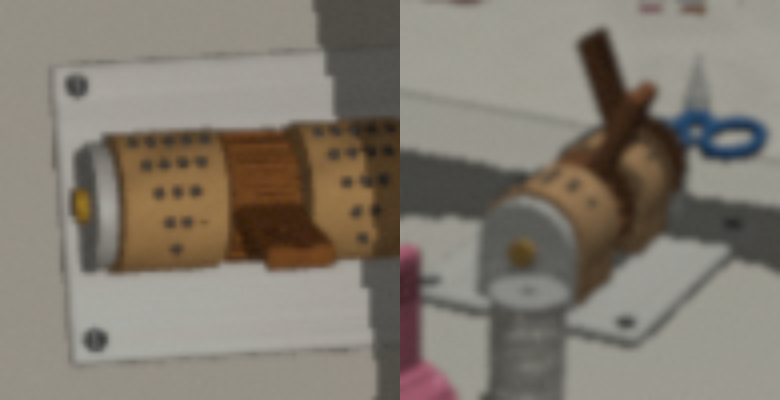

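The left tab now leans toward the robot, with its end at about (300,256) in the top crop and (644,92) in the scene crop. The spool stands unmoved at (528,290).

```bash
python3 - <<'E'
from h import *
for c,y,u in(('top',.011,[465,229]),('scene',.011,[386,178]),('scene',-.06,[373.5,163.7])):
    s=least_squares(lambda q:(proj(c,tab([.563,-.0925],.046,y,q[0]))-u).ravel(),[0]);print(c,s.x,s.fun)
print(bot.boxes_of('top','spool'))
b=bot.read_camera('top')
cv2.imwrite('pics/m3.png',b[:,:,::-1])
E
```

```text
top [-0.42437271] [0.4804192  0.01989191]
scene [-0.45631964] [ 0.52776837 -0.77888767]
scene [0.36267514] [-0.26862565 -1.05654857]
[{'uv': [456.5, 212.9], 'p': 0.48}]
```

View pics/m3.png

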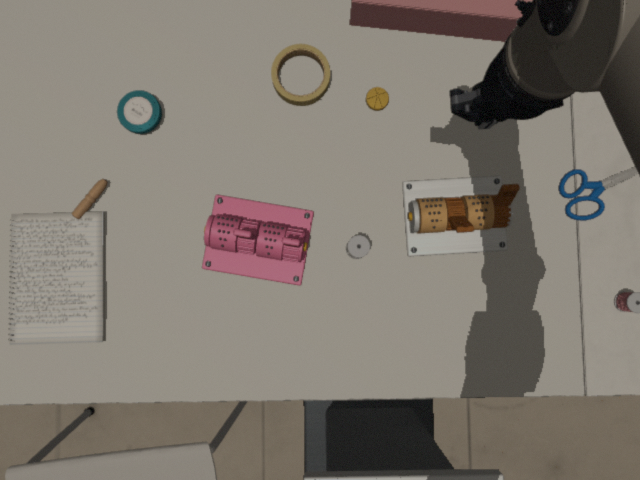

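The top view shows the left tab at the two-stud row and the right tab leaning away, with its end at about (509,191). The spool is still at (358,246) and the arm is clear.

```bash
python3 - <<'E'
from h import *
r=least_squares(lambda q:(proj('top',tab([.563,-.0925],.046,-.06,q[0]))-[509,191]).ravel(),[0]).x[0];print(r)
if .28<r<.55: print(bot.hand_in())
E
```

```text
0.29441139147362283
the job is handed in; nothing more can be done
None
```

The counter is set to 24 and handed in, though I haven't seen a verdict. The left tab is at about -0.44 rad and the right at 0.29 to 0.36 rad. Both are in tolerance, but the lower right-tab reading is only 0.055 rad inside the 0.239 limit. The spool is standing where it was, and the arm is clear of everything.

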